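Seat a lens barrel from its carton in a V-block and hold it pressed

TASK

Fold both flaps of the small carton well open, past upright, lift the white lens barrel out, and lay it in the V-block, centred lengthwise across both ribs. Press it down gently but firmly, clearly harder than its own weight, so that it bears on both faces of the V, and finish like that: the gripper still holding the barrel and pressing it into the V. Leave the well plate, the bottle and the jar where they are.

Things in the scene. Friction and masses are not known exactly. Their poses are not given: they have to be found in the camera images.
- carton: brown open-topped carton, fixed, outside 210 (x) by 180 (y) by 70 mm high, walls and floor 5 mm. Origin: centre of its underside, z up. The barrel lies along x on two grey ribs at x = -45 and +45 mm (14 mm thick in x, 70 mm wide, 22 mm high under the barrel, side stops to z = 33 mm); between the ribs it is empty down to the floor. Flaps hinge on the two long sides
- flap_left (a joint): the left flap, on the carton's +y side: 204 mm along the hinge, 65 mm from hinge to free edge, 4 mm thick, orange strip near the edge. 0 = closed (level, towards the middle), pi/2 = upright, up to 2.5 = folded outwards; starts 0.6 to 1.1. The stiff crease (0.04 N m friction) stays where left. While it leans inwards lead its edge up its arc: a purely sideways push can jam
- flap_right (a joint): the right flap, on the carton's -y side: 204 mm along the hinge, 65 mm from hinge to free edge, 4 mm thick, orange strip near the edge. 0 = closed (level, towards the middle), pi/2 = upright, up to 2.5 = folded outwards; starts 0.6 to 1.1. The stiff crease (0.04 N m friction) stays where left. While it leans inwards lead its edge up its arc: a purely sideways push can jam
- flap_left_hinge (a point): middle of the left flap's hinge line, at x = 0, y = +88 mm, z = 70 mm in the carton's frame; the hinge line runs along the carton's x
- flap_right_hinge (a point): middle of the right flap's hinge line, at x = 0, y = -88 mm, z = 70 mm in the carton's frame; the hinge line runs along the carton's x
- flap_left_edge (a point): middle of the left flap's free edge, 65 mm from its hinge line
- flap_right_edge (a point): middle of the right flap's free edge, 65 mm from its hinge line
- barrel: rigid white lens barrel, plain cylinder of diameter 36 mm, length 120 mm, black end rings, a blue band 45 mm from the middle towards +x; about 250 g. Origin: its middle, on the axis; x along the axis. Starts in the carton, axis 40 mm above the bench, along the carton's x within 0.03 rad, up to 8 mm off its middle lengthwise. Either end may go either way in the V
- vblock: aluminium V-block, fixed: base 140 (x) by 90 (y) by 14 mm thick; two ribs at x = -47 and +47 mm, each 22 mm thick in x, 64 mm wide, 54 mm high, with a 90 degree V across the top (mouth 40 mm wide, bottom 34.5 mm above the bench) lined with steel. The V runs along x. Between the ribs 72 mm in x are open down to the base, for the fingers. Origin: centre of underside, z up
- vee_left: the two steel V faces on the +y side, one on each rib of the V-block. Its origin and axes are those of the V-block
- vee_right: the two steel V faces on the -y side, one on each rib of the V-block. Its origin and axes are those of the V-block
- seat (a point): where the middle of the barrel lies when fully seated: midway between the ribs, 60 mm above the bench; x along the V, z up. The barrel, the V and their faces are rigid; a push of 10 to 20 N straight down, shared evenly by both sides, is about right
- wellplate: bystander: white well plate with coloured wells, 85 by 127 by 14 mm, lying beyond the work; origin at the centre of its underside
- bottle: bystander: amber bottle, 52 mm across, 115 mm high; origin at the centre of its underside
- jar: bystander: pale jar with a blue cap, 60 mm across, 60 mm high; origin at the centre of its underside
Not all that is in view belongs to the job. There is more than one size of the barrel; the one meant has the size given above. Of the things that look like the vblock, take the one that is nearest to the robot's base at the start.

How it is judged (in metres and radians):
On the way, in this order (a step that is already met when the one before it is completed fails the run):
1. both flaps folded open past upright (over 1.75 rad) (value of joint each of flap_left, flap_right above 1.75 rad), for 0.2 s.
2. the barrel lifted clear of the carton in the gripper (height (world z) of barrel above 0.1 m and contact force between the fingers and barrel above 1 N and contact force between barrel and carton below 0.1 N), for 0.2 s.
At the end, for the whole second after the job is handed in: Flaps open over 1.65 rad. Barrel at rest in the V: middle within 10 mm of the seat along the V, 2.5 mm across and in height, axis within 0.05 rad. It bears with over 3 N on the left faces and over 3 N on the right (its weight alone gives 1.4 to 2.3); the gripper touches it with over 3 N (value of joint each of flap_left, flap_right above 1.65 rad and x of barrel in the frame of seat between -0.01 and 0.01 m and y of barrel in the frame of seat between -0.0025 and 0.0025 m and z of barrel in the frame of seat between -0.0025 and 0.0025 m and angle between the x axis of barrel and the x axis of seat, either way round below 0.05 rad and contact force between barrel and vee_left above 3 N and contact force between barrel and vee_right above 3 N and contact force between the fingers and barrel above 3 N and linear speed of barrel below 0.02 m/s); the arm keeps its last pose, push and grip.
It fails at once if the barrel jammed into the V with over 45 N on one side (contact force between barrel and vee_left above 45 N or contact force between barrel and vee_right above 45 N).
It fails at once if a bystander disturbed (moved over 20 mm or tipped) (distance of any of wellplate, bottle, jar from where it was at the start of the episode above 0.02 m or angle between any of wellplate, bottle, jar's own z axis and vertical above 0.3 rad).
It also fails if it takes over 64 s, if anything falls off the work surface, if the arm or the gripper's body presses on something with over 40 N, if the wrist force passes 120 N, or if a joint passes its speed limit or range.

ROBOT

A 6-joint arm with a two-finger parallel gripper is mounted at the origin on the work surface. World frame = base frame: x ahead of the robot, y to its left, z up, the work surface at z = 0. Lengths are in mm, angles in rad, forces in N, time in s.
With the tool pointing down it reaches from about 400 to 925 mm from the base axis. Payload 12.5 kg.
Tool frame: the origin (TCP) lies on the mounting face of the last link; the fingertips stand 190 mm ahead of it and the grasp point (between the pads) lies 171 mm ahead of it; x points along the fingers, y is the direction in which the jaws open and shut, and the axes are right-handed (so a half turn about x gives the same grasp; the last joint's range is limited). The gripper opens to 95 mm and grips with 3 to 60 N. Pads are 20 mm wide; open, the fingers measure 119 mm over their backs; the gripper's body (75 mm by 180 mm) begins 59 mm behind the grasp point.
Start: joints at [1.112, 0.491, 1.559, -0, 1.092, -0.106], TCP at [215.931, 586.514, 404.761] pointing down, gripper open.
Joint ranges: [-3.1, 3.1], [-0.84, 2.19], [0.05, 2.79], [-1.13, 4.28], [0.06, 2.93], [-2.69, 2.69]. Speed limits (rad/s): [2.22, 2.22, 2.79, 3.14, 3.14, 3.14].

INTERFACE

Orientations are given as [roll, pitch, yaw] about the fixed x, y, z axes, in that order (R = Rz(yaw) Ry(pitch) Rx(roll)).
In Python, from cell import env, eyes gives the robot as it stands. The module is installed in compiled form; this text tells all that it offers.
- The arm moves only by the tool jog_arm, never from a script. Its argument "deltas" is one flat list of numbers, 7 for each row, row after row: the shift along the tool's x, y, z in mm, then the turn, a rotation vector about the tool's x, y, z in rad, then the opening, from 0 (shut) to 1 (fully open). A call has 1 to 10 rows; each row shifts and turns the pose as measured when the row begins, along the tool's axes as they then stand; what a row does not reach is not made up. A row lasts 1/8 s, in which the tool goes at most 62.5 mm and 10.7 degrees, less where a joint would pass 70% of its speed; a pose out of reach is approached as far as the arm can. A call is refused whole if a number of a shift passes 62.5 or a number of a turn 0.188, either way. A call with a gripper value outside its range is refused whole. The fingers move at their own pace and stop on an object; the grip force is fixed at half the most. Time passes only in rows, so rows that do not move let the fingers close. It gives the time, the measured TCP pose, the force and the opening at its end, in the units of the state.
- env.state(): the state, without advancing time (a new reading comes with each control period).
- eyes.read_camera(name): name is "scene" or "top" or "wrist"; returns a dict with "image" (480x640x3 uint8, red, green, blue), "fovy" (degrees; the focal length in pixels is half the picture's height over the tangent of half this angle, whatever the lens; pixels are square), "cx", "cy" (the principal point, pixels), "world_from_camera" (4x4, takes a point from camera to world coordinates). Camera axes: x right, y up, looking along -z (the intrinsics and any distortion apply to the point x, -y, -z); pixel columns grow to the right and rows downward; lengths in mm; the calibration is good to about 2 mm. The wrist camera is an equidistant fisheye: a pixel r from the principal point sees the ray r / f radians off the axis. A picture is of the moment at which its call begins. There is no depth.
- env.job_done(): hands the job in, once; it reports no verdict.
The state is a dict: "t": time; "joints": joint angles; "qvel": joint speeds; "tau": joint torques, N m; "eef_pos": TCP position; "tcp_rot": TCP orientation; "ft_force": force on the tool from outside, world axes, zero at the start; "moment": the same for the moment, N m; "opening": opening from 0.0 (shut) to 1.0 (fully open).
Only numpy, scipy, OpenCV 4.12 (cv2) and the standard library are available. Lean on these libraries where they do the work, as an engineer would, in place of code of your own. Each camera call takes 0.05 s, during which the arm holds its last target.

## Working session

There is one attempt and no reset: what is moved stays moved. The work goes in short steps, Python scripts to look and compute and a tool call to move; the robot and the scene stay as the last step left them, time stands still between calls to the robot, and variables do not carry over. Pictures are saved under pics/ and viewed, and the job is handed in when it is done.

Besides the shell and the picture viewer there is one more tool, called after "Emit:" by a JSON object that holds its "op" and its "data". jog_arm: Moves the arm, as the interface text tells. Its arguments: {"type":"object","properties":{"deltas":{"type":"array","items":{"type":"number"}}},"required":["deltas"]}

```bash
mkdir -p pics; ls; python3 - <<'E'
from cell import env, eyes
import cv2, numpy as np
print(env.state())
for n in ["scene","top","wrist"]:
    c=eyes.read_camera(n)
    print(n,c["fovy"],c["cx"],c["cy"],np.round(c["world_from_camera"],3).tolist(),[k for k in c])
    cv2.imwrite(f"pics/{n}0.png",c["image"][:,:,::-1])
E
```

```text
pics
{'t': 0.0, 'joints': array([ 1.11239665e+00,  4.91555610e-01,  1.55946784e+00,  1.15014394e-05,
        1.09167228e+00, -1.05587692e-01]), 'qvel': array([-0.00111406,  0.00032098, -0.00017892, -0.00089857, -0.00190042,
        0.00103089]), 'tau': array([ 3.82695162e-04, -6.12668824e+01, -2.58185220e+01,  6.92812004e-02,
        4.83043666e-02, -9.42753331e-05]), 'eef_pos': array([215.91535965, 586.48028606, 404.15774838]), 'tcp_rot': array([-1.68563114,  1.56969321, -2.03844843]), 'ft_force': array([ 0.0200012 , -0.3964233 , -0.24884232]), 'moment': array([-0.01129157, -0.01886646, -0.01652058]), 'opening': 0.9997768682894747}
scene 50.04240728510039 319.289034460141 248.71673582173227 [[0.515, -0.605, 0.608, 1267.258], [0.857, 0.36, -0.368, -518.047], [0.003, 0.71, 0.704, 933.701], [0.0, 0.0, 0.0, 1.0]] ['image', 'fovy', 'cx', 'cy', 'world_from_camera']
top 44.392868209556184 317.32891635189463 239.81248524303305 [[-0.006, 0.997, -0.077, 453.348], [-1.0, -0.006, -0.003, -68.964], [-0.004, 0.077, 0.997, 1138.05], [0.0, 0.0, 0.0, 1.0]] ['image', 'fovy', 'cx', 'cy', 'world_from_camera']
wrist 65.70646984690485 317.7256340401765 241.57682841464808 [[0.345, -0.902, -0.257, 142.896], [0.938, 0.332, 0.095, 612.775], [0.0, -0.274, 0.962, 383.931], [0.0, 0.0, 0.0, 1.0]] ['image', 'fovy', 'cx', 'cy', 'world_from_camera']
```

View pics/scene0.png

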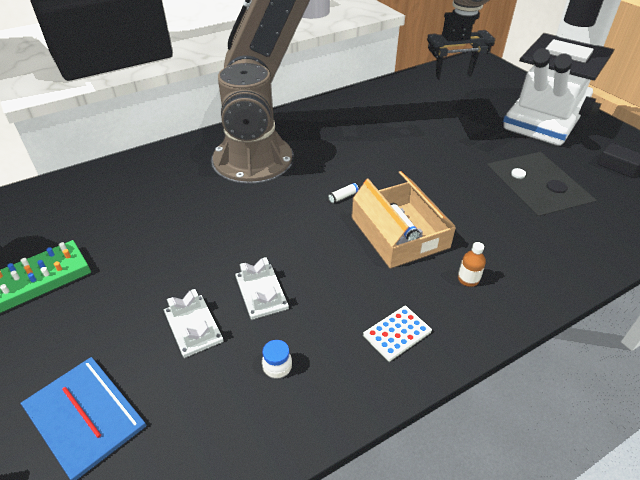

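View pics/top0.png

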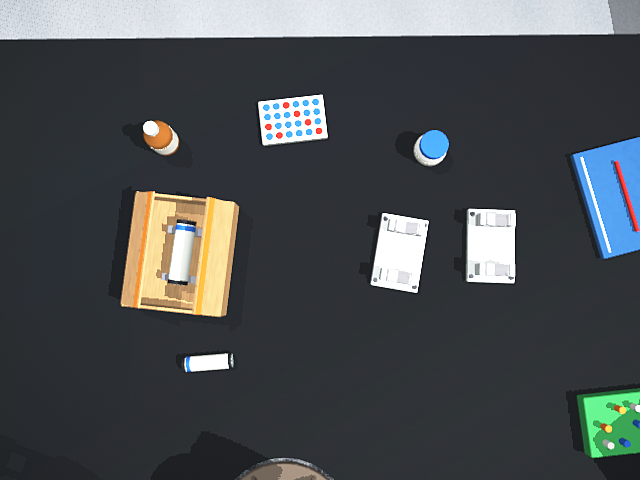

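View pics/wrist0.png

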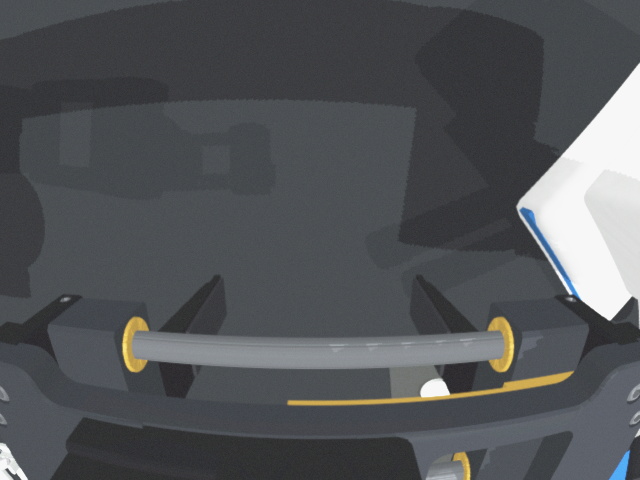

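The scene view shows the carton at (400,220) and two V-blocks at (262,288) and (192,322). In the top view these are at (180,255), (400,252) and (491,246), with the spare barrel outside at (208,362). Next I'll zoom in and measure.

```bash
cat > h.py <<'E'
from cell import env, eyes
import cv2, numpy as np
from scipy.spatial.transform import Rotation as R
def cam(n,save=None):
    c=eyes.read_camera(n)
    if save: cv2.imwrite(f"pics/{save}.png",c["image"][:,:,::-1])
    return c
def f(c): return 240/np.tan(np.radians(c["fovy"])/2)
def ray(c,u,v,fish=False):
    x=(u-c["cx"])/f(c); y=(v-c["cy"])/f(c)
    if fish:
        r=np.hypot(x,y); d=np.array([x/r*np.sin(r),-y/r*np.sin(r),-np.cos(r)])
    else: d=np.array([x,-y,-1.])
    M=np.array(c["world_from_camera"]); d=M[:3,:3]@d
    return M[:3,3], d/np.linalg.norm(d)
def onz(c,u,v,z,fish=False):
    o,d=ray(c,u,v,fish); return o+d*(z-o[2])/d[2]
def proj(c,P,fish=False):
    M=np.array(c["world_from_camera"]); p=M[:3,:3].T@(np.asarray(P,float)-M[:3,3]); p=p*[1,-1,-1]
    if fish:
        r=np.hypot(p[0],p[1]); th=np.arctan2(r,p[2]); q=p[:2]/r*th
    else: q=p[:2]/p[2]
    return q*f(c)+[c["cx"],c["cy"]]
def crop(c,x0,y0,x1,y1,name,k):
    im=c["image"][y0:y1,x0:x1,::-1]
    cv2.imwrite(f"pics/{name}.png",cv2.resize(im,None,fx=k,fy=k,interpolation=cv2.INTER_CUBIC))
E
python3 - <<'E'
from h import *
c=cam("top"); crop(c,110,180,250,325,"t1",4); crop(c,360,195,530,305,"t2",4)
s=cam("scene"); crop(s,325,160,465,275,"s1",5)
# bright blobs
hsv=cv2.cvtColor(c["image"],cv2.COLOR_RGB2HSV)
m=((hsv[:,:,1]<60)&(hsv[:,:,2]>140)).astype(np.uint8); m=cv2.morphologyEx(m,cv2.MORPH_CLOSE,np.ones((9,9)))
m[:60]=0
for k in cv2.findContours(m,0,2)[0]:
    if cv2.contourArea(k)>300: print(cv2.minAreaRect(k), cv2.boxPoints(cv2.minAreaRect(k)).round(1).tolist())
E
```

```text
((300.0, 468.5), (21.0, 60.0), 90.0) [[270.0, 458.0], [330.0, 458.0], [330.0, 479.0], [270.0, 479.0]]
((208.18798828125, 362.1305236816406), (15.234928131103516, 48.86895751953125), 84.95755004882812) [[183.1999969482422, 356.70001220703125], [231.89999389648438, 352.3999938964844], [233.1999969482422, 367.6000061035156], [184.5, 371.8999938964844]]
((181.78195190429688, 251.7913360595703), (34.59160614013672, 65.10987854003906), 7.275004863739014) [[160.5, 281.8999938964844], [168.6999969482422, 217.3000030517578], [203.10000610351562, 221.6999969482422], [194.8000030517578, 286.29998779296875]]
((399.43243408203125, 252.40541076660156), (47.67570114135742, 73.65074157714844), 9.462322235107422) [[369.8999938964844, 284.79998779296875], [382.0, 212.1999969482422], [429.0, 220.0], [416.8999938964844, 292.6000061035156]]
((490.61016845703125, 245.50186157226562), (48.07783508300781, 73.1759262084961), 0.9710219502449036) [[466.0, 281.70001220703125], [467.20001220703125, 208.5], [515.2999877929688, 209.3000030517578], [514.0, 282.5]]
((292.3233947753906, 119.38099670410156), (44.352325439453125, 65.83548736572266), 83.36748504638672) [[257.1000061035156, 101.19999694824219], [322.5, 93.5999984741211], [327.6000061035156, 137.60000610351562], [262.20001220703125, 145.1999969482422]]
```

View pics/t1.png

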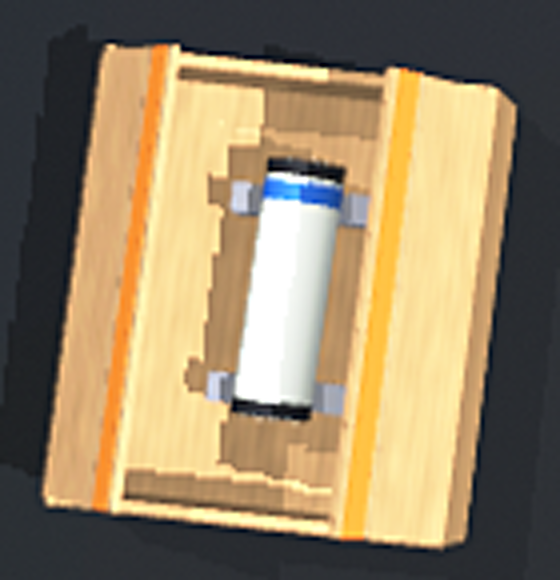

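View pics/t2.png

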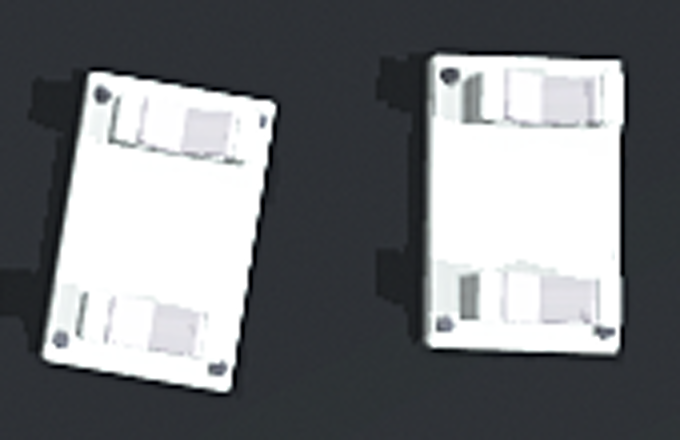

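View pics/s1.png

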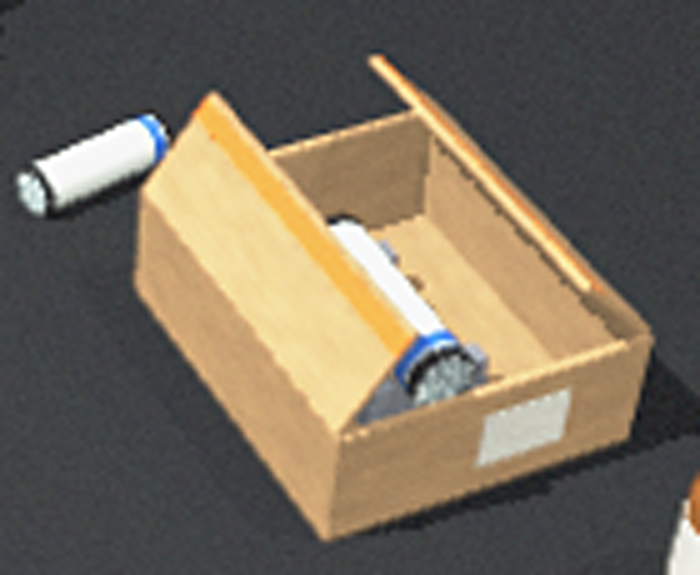

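```bash
python3 - <<'E'
from h import *
c=cam("top"); s=cam("scene")
T=lambda u,v:(110+u/4,180+v/4)
S=lambda u,v:(325+u/5,160+v/5)
def P(n,p,z,cc): print(n,onz(cc,*p,z).round(1)[:2])
for n,p in dict(FL=(103,45),NL=(45,505),FR=(497,88),NR=(445,545)).items(): P(n,T(*p),70,c)
for n,p in dict(bFR=(515,105),bNR=(465,548)).items(): P(n,T(*p),0,c)
for n,p in dict(NR=(145,190),FR=(340,437),FL=(650,343),NL=(425,112)).items(): P("s "+n,S(*p),70,s)
for n,p in dict(bNR=(137,290),bFR=(328,540),bFL=(630,437)).items(): P("s "+n,S(*p),0,s)
# barrel ends/centre
for n,p in dict(bf1=(272,160),bf2=(347,168),bn1=(233,408),bn2=(307,416)).items(): P(n,T(*p),40,c)
P("blue",T(303,190),55,c)
for k in ([[369.9,284.8],[382.0,212.2],[429.0,220.0],[416.9,292.6]],[[466.0,281.7],[467.2,208.5],[515.3,209.3],[514.0,282.5]]):
    q=np.array([onz(c,*p,10)[:2] for p in k]); print(q.round(1).tolist(),q.mean(0), [np.linalg.norm(q[i]-q[(i+1)%4]).round(1) for i in range(4)])
# flap edges by triangulation: flap far/near corners
def tri(a,b):
    o1,d1=ray(c,*a);o2,d2=ray(s,*b)
    t=np.linalg.lstsq(np.c_[d1,-d2],o2-o1,rcond=None)[0]
    p,q=o1+t[0]*d1,o2+t[1]*d2
    return ((p+q)/2).round(1),np.linalg.norm(p-q).round(1)
print("L far",tri(T(180,47),S(600,290)),"L near",tri(T(110,510),S(373,58)))
print("R far",tri(T(388,70),S(408,350)),"R near",tri(T(345,538),S(212,95)))
E
```

```text
FL [627.3 267.1]
NL [417.6 289.5]
FR [606.3  86.2]
NR [398.7 108.5]
bFR [607.9  87.5]
bNR [393.6 110.5]
s NR [404.5 110.5]
s FR [607.7  87. ]
s FL [633.1 259.8]
s NL [426.9 280.3]
s bNR [404.6 109.5]
s bFR [610.  87.]
s bFL [631.2 265.2]
bf1 [577.2 196.1]
bf2 [573.2 160.8]
bn1 [461.1 212.8]
bn2 [457.2 178.3]
blue [561.4 177.9]
[[453.8, -165.4], [593.3, -190.5], [577.6, -280.8], [438.4, -254.9]] [ 515.77636018 -222.90280711] [np.float64(141.8), np.float64(91.7), np.float64(141.6), np.float64(90.8)]
[[458.6, -349.1], [599.5, -354.9], [597.4, -447.6], [456.6, -440.7]] [ 528.02011668 -398.06510768] [np.float64(141.0), np.float64(92.7), np.float64(141.0), np.float64(91.6)]
L far (array([621.5, 223.1, 111.8]), np.float64(7.2)) L near (array([416.6, 246.7, 112.5]), np.float64(0.5))
R far (array([607.4, 126.1, 108.6]), np.float64(6.1)) R near (array([405.7, 145.6, 119.4]), np.float64(5.0))
```

```bash
cat >> h.py <<'E'
def frame(yaw,o):
    ex=np.array([np.cos(yaw),np.sin(yaw),0]);ey=np.array([-np.sin(yaw),np.cos(yaw),0])
    return lambda p:np.array([o[0],o[1],0])+p[0]*ex+p[1]*ey+np.array([0,0,p[2]])
C=frame(-0.115,(514.8,187)); V=frame(-0.175,(515.8,-222.9))
def tool():
    s=env.state(); return s,R.from_euler("xyz",s["tcp_rot"]).as_matrix()
def goto(tip,yaw,depth=190):
    """print tool-frame shift & turn to put the point `depth` ahead of TCP at tip, tool down, jaw (y) across heading yaw"""
    s,M=tool()
    x=np.array([0,0,-1.]);y=np.array([-np.sin(yaw),np.cos(yaw),0])
    if y@M[:,1]<0:y=-y
    T=np.c_[x,y,np.cross(x,y)]
    tcp=np.asarray(tip)-depth*x
    d=M.T@(tcp-s["eef_pos"]); r=R.from_matrix(M.T@T).as_rotvec()
    print("t",round(s["t"],2),"pos",s["eef_pos"].round(1),"F",s["ft_force"].round(1),"op",round(s["opening"],2))
    print("toolaxes y",M[:,1].round(3),"z",M[:,2].round(3),"| shift tool",d.round(1),"turn",r.round(3),"target tcp",tcp.round(1))
E
python3 - <<'E'
from h import *
print(proj(cam("top"),C((0,0,40))),cam("scene") and 0)
goto(C((0,0,105)),-0.115); print(env.state()["joints"].round(2))
E
```

```text
[182.43031251 253.12992223] 0
t 0.45 pos [215.9 586.5 404.7] F [0.5 0.6 0.5] op 1.0
toolaxes y [ 0.346  0.938 -0.   ] z [ 0.938 -0.346 -0.   ] | shift tool [ 109.7 -271.6  418.5] turn [-0.238 -0.     0.   ] target tcp [514.8 187.  295. ]
[ 1.11  0.49  1.56  0.    1.09 -0.11]
```

Emit:
{"op": "jog_arm", "data": {"deltas": [0,0,0,-0.12,0,0,0,0,0,0,-0.12,0,0,0,0,-40,38,0,0,0,0,0,-40,38,0,0,0,0,0,-40,38,0,0,0,0,0,-40,38,0,0,0,0,0,-40,38,0,0,0,0,0,-40,38,0,0,0,0,0,-40,38,0,0,0,0,0,-40,38,0,0,0,0]}}

```text
t: 1.7
eef_pos: [490.9, 228.7, 405.1]
tcp_rot: [0.757, 1.568, 0.659]
ft_force: [0.5, 0.3, -0.7]
opening: 0.025
```

```bash
python3 - <<'E'
from h import *
goto(C((0,0,105)),-0.115)
E
```

```text
t 1.7 pos [490.9 228.7 405.1] F [ 0.5  0.3 -0.7] op 0.02
toolaxes y [0.098 0.995 0.002] z [ 0.995 -0.098  0.002] | shift tool [110.1 -39.4  27.6] turn [ 0.017  0.002 -0.002] target tcp [514.8 187.  295. ]
```

Centre above the carton and pause there for a look with the wrist camera.

Emit:
{"op": "jog_arm", "data": {"deltas": [0,-40,28,0.017,0,0,0,0,0,0,0,0,0,0]}}

```text
t: 1.95
eef_pos: [517.3, 181.9, 405.1]
tcp_rot: [0.647, 1.567, 0.527]
ft_force: [0.2, 0.2, -0.1]
opening: 0.005
```

```bash
python3 - <<'E'
from h import *
c=cam("wrist","w1")
goto(C((0,0,105)),-0.115)
for x in(-1,1):
  for y in (-1,1): print(x,y,proj(c,C((x*105,y*90,70)),True).round())
E
```

```text
t 2.0 pos [516.6 183.1 405.1] F [ 0.6  0.9 -0.4] op 0.01
toolaxes y [0.118 0.993 0.002] z [ 0.993 -0.118  0.003] | shift tool [110.1   3.4  -2.5] turn [-0.004  0.003 -0.002] target tcp [514.8 187.  295. ]
-1 -1 [216. 105.]
-1 1 [427. 105.]
1 -1 [231. 329.]
1 1 [414. 327.]
```

View pics/w1.png

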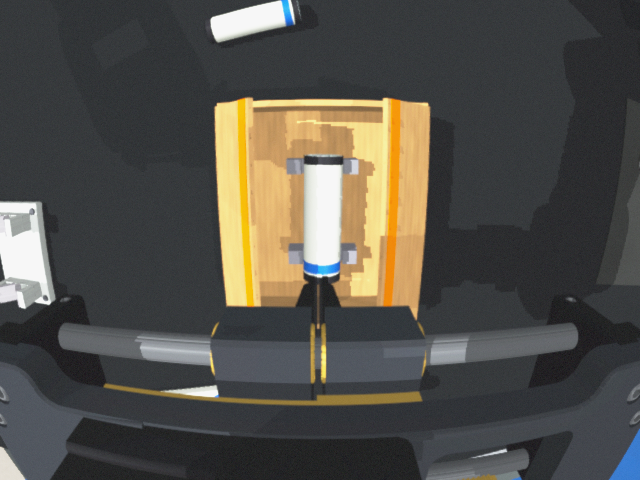

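The wrist view agrees with the carton pose: far-left rim corner at (216,105), right at (427,105), barrel between the flaps at (322,220). Now I'll descend between the flaps and sweep the left one.

Emit:
{"op": "jog_arm", "data": {"deltas": [50,3,-2,0,0,0,0,50,0,0,0,0,0,0,16,0,0,0,0,0,0,0,15,0,0,0,0,0,0,15,0,0,0,0,0,-4,8,0,0,0,0,0,-6,8,0,0,0,0,0,-6,8,0,0,0,0,0]}}

```text
t: 3.0
eef_pos: [519.3, 250.0, 308.0]
tcp_rot: [0.498, 1.56, 0.387]
ft_force: [0.1, -0.3, 0.4]
opening: 0.005
```

```bash
python3 - <<'E'
from h import *
goto(C((0,0,105)),-0.115)
c=cam("scene"); crop(c,325,120,485,275,"s2",4)
E
```

```text
t 3.0 pos [519.3 250.  308. ] F [ 0.1 -0.3  0.4] op 0.0
toolaxes y [0.112 0.994 0.005] z [ 0.994 -0.112  0.01 ] | shift tool [ 12.7 -63.2   2.4] turn [ 0.003  0.01  -0.005] target tcp [514.8 187.  295. ]
```

View pics/s2.png

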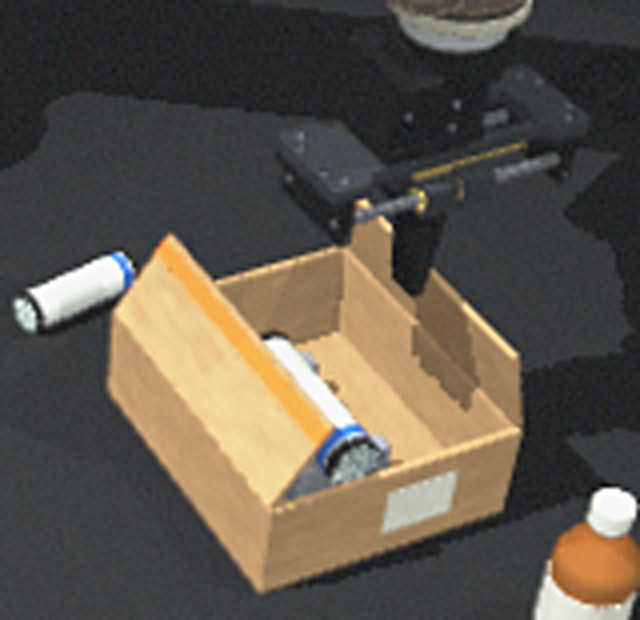

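The left flap is about upright, its far corner at (520,355) in the crop. I'll push it on past upright, then come back to the middle.

Emit:
{"op": "jog_arm", "data": {"deltas": [0,8,0,0,0,0,0,0,8,0,0,0,0,0,0,8,0,0,0,0,0,1,8,0,0,0,0,0,1,8,0,0,0,0,0,1,8,0,0,0,0,0,1,8,0,0,0,0,0,0,0,0,0,0,0,0]}}

```text
t: 4.05
eef_pos: [526.2, 310.6, 304.3]
tcp_rot: [0.518, 1.559, 0.407]
ft_force: [0.2, 0.1, -0.3]
opening: 0.005
```

```bash
python3 - <<'E'
from h import *
goto(C((0,0,100)),-0.115)
c=cam("scene"); crop(c,325,120,485,275,"s3",4)
E
```

```text
t 4.05 pos [526.2 310.6 304.3] F [ 0.2  0.1 -0.3] op 0.01
toolaxes y [0.111 0.994 0.006] z [ 0.994 -0.111  0.01 ] | shift tool [  13.6 -124.2    2.3] turn [ 0.003  0.01  -0.006] target tcp [514.8 187.  290. ]
```

View pics/s3.png

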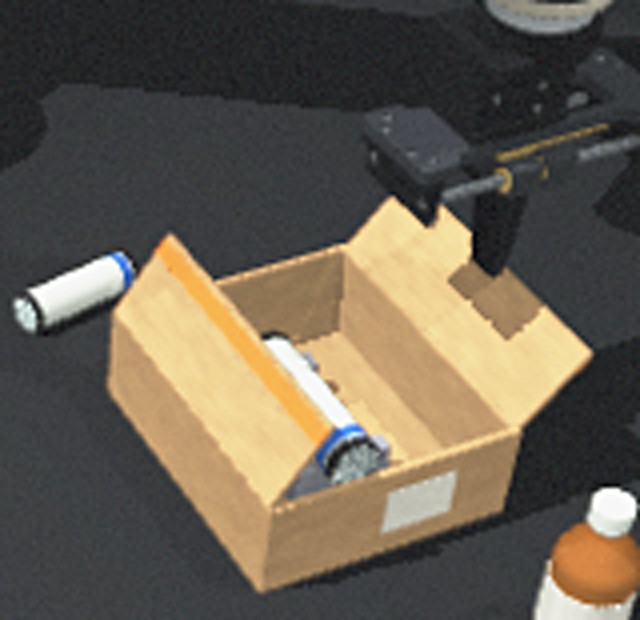

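Left flap is folded well outwards (edge at (590,352) in the crop). Now the right one, in mirror image.

Emit:
{"op": "jog_arm", "data": {"deltas": [0,-45,0,0,0,0,0,4,-45,1,0.003,0.01,-0.006,0,8,-40,1,0,0,0,0,2,-18,0,0,0,0,0,0,-12,0,0,0,0,0,-5,-8,0,0,0,0,0,-6,-8,0,0,0,0,0,-4,-8,0,0,0,0,0,-3,-8,0,0,0,0,0,0,-8,0,0,0,0,0]}}

```text
t: 5.35
eef_pos: [505.3, 107.2, 310.3]
tcp_rot: [0.428, 1.566, 0.317]
ft_force: [0.6, 0.7, 0.7]
opening: 0.005
```

```bash
python3 - <<'E'
from h import *
goto(C((0,-125,115)),-0.115)
c=cam("scene"); crop(c,325,120,485,275,"s4",4)
E
```

```text
t 5.35 pos [505.3 107.2 310.3] F [0.6 0.7 0.7] op 0.0
toolaxes y [0.111 0.994 0.002] z [ 0.994 -0.111  0.004] | shift tool [  5.2 -44.6   0.1] turn [ 0.003  0.004 -0.002] target tcp [500.5  62.8 305. ]
```

View pics/s4.png

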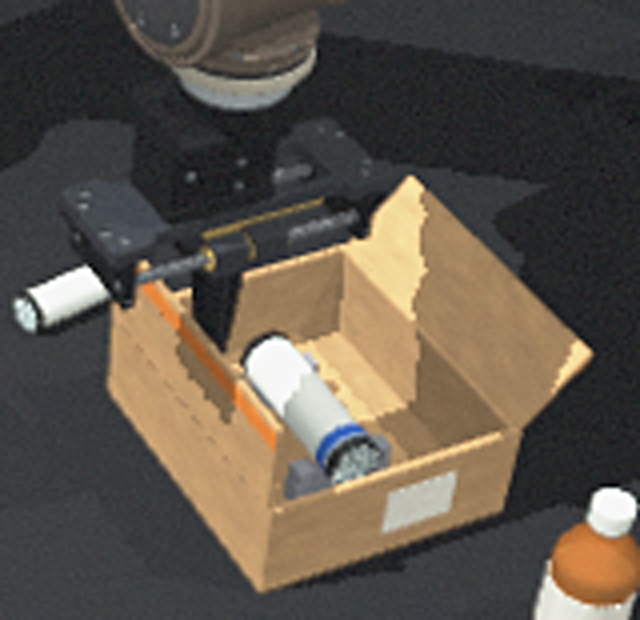

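The right flap is about upright (edge from (140,270) to (275,440) in the crop). I'll continue outward.

Emit:
{"op": "jog_arm", "data": {"deltas": [1,-8,0,0,0,0,0,1,-8,0,0,0,0,0,1,-8,0,0,0,0,0,1,-8,0,0,0,0,0,1,-8,0,0,0,0,0,0,-6,0,0,0,0,0,0,0,0,0,0,0,0]}}

```text
t: 6.28
eef_pos: [499.7, 57.2, 304.2]
tcp_rot: [0.485, 1.568, 0.373]
ft_force: [-0.7, -0.0, -0.1]
opening: 0.001
```

```bash
python3 - <<'E'
from h import *
goto(C((0,-125,115)),-0.115)
c=cam("scene"); crop(c,325,120,485,275,"s5",4)
E
```

```text
t 6.28 pos [499.7  57.2 304.2] F [-0.7 -0.  -0.1] op 0.0
toolaxes y [0.112 0.994 0.002] z [ 0.994 -0.112  0.003] | shift tool [-0.8  5.7  0.1] turn [ 0.002  0.003 -0.002] target tcp [500.5  62.8 305. ]
```

View pics/s5.png

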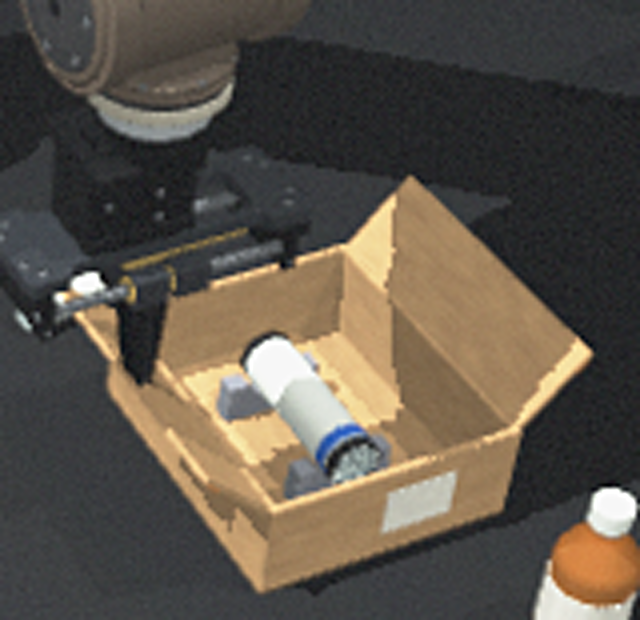

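Both flaps are folded outwards. I'll go back over the barrel with the gripper open and locate it precisely.

Emit:
{"op": "jog_arm", "data": {"deltas": [-40,20,0,0,0,0,0,-40,50,0,0,0,0,1,-20,50,0,0.002,0.003,-0.002,1,0,11,0,0,0,0,1,0,0,0,0,0,0,1]}}

```text
t: 6.95
eef_pos: [514.4, 190.8, 406.9]
tcp_rot: [-2.824, 1.57, -2.939]
ft_force: [0.1, -0.0, 0.1]
opening: 0.368
```

```bash
python3 - <<'E'
from h import *
c=cam("wrist","w2"); t=cam("top"); crop(t,90,180,270,325,"t3",4)
s,M=tool(); print(s["eef_pos"].round(1),s["opening"])
E
```

```text
[514.5 189.8 406.7] 0.4505765058922698
```

View pics/w2.png

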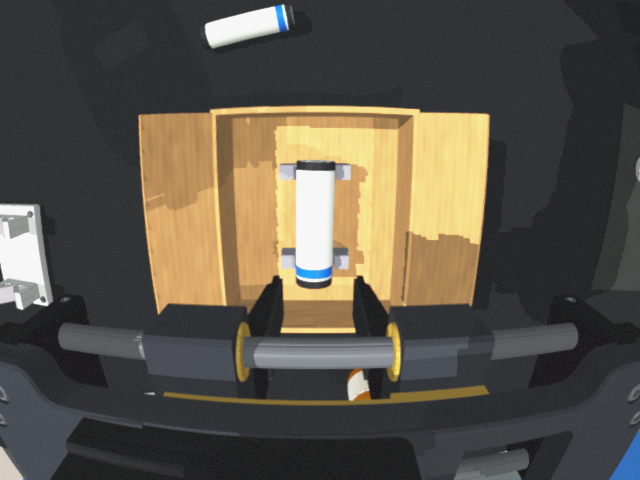

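View pics/t3.png

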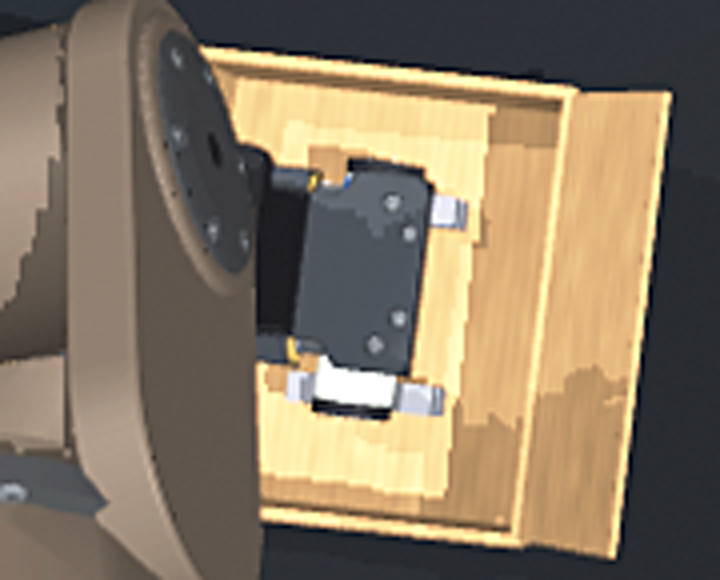

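```bash
python3 - <<'E'
from h import *
c=cam("wrist")
im=c["image"]; hsv=cv2.cvtColor(im,cv2.COLOR_RGB2HSV)
m=((hsv[...,1]<40)&(hsv[...,2]>200)).astype(np.uint8); m[:, :285]=0; m[:,350:]=0; m[:140]=0; m[300:]=0
m=cv2.morphologyEx(m,cv2.MORPH_OPEN,np.ones((9,9)))
k=max(cv2.findContours(m,0,2)[0],key=cv2.contourArea); x,y,w,h=cv2.boundingRect(k); print(x,y,w,h)
for v in (180,200,220,240,255):
    r=np.where(m[v])[0]; a,b=onz(c,r[0]-.5,v,43,True),onz(c,r[-1]+.5,v,43,True); print(v,r[0],r[-1],((a+b)/2).round(1),np.linalg.norm(a-b).round(1))
for v in (160,288): print(onz(c,316,v,45,True).round(1))
goto([517,187,46],-0.14,171)
E
```

```text
297 170 38 100
180 297 334 [474.9 192.   43. ] 35.2
200 297 334 [493.6 189.8  43. ] 35.6
220 297 333 [512.6 187.1  43. ] 35.0
240 297 332 [532.1 184.3  43. ] 34.6
255 297 332 [547.1 182.5  43. ] 35.0
[456.4 194.7  45. ]
[581. 180.  45.]
t 7.1 pos [514.6 189.5 406.7] F [-0.5 -0.5  0.5] op 0.49
toolaxes y [ 0.117  0.993 -0.001] z [ 0.993 -0.117 -0.002] | shift tool [189.7  -2.1   3. ] turn [ 0.023 -0.002  0.001] target tcp [517. 187. 217.]
```

Barrel measured with the wrist camera: about (518,186.5), yaw −0.133, width 35 mm (36 given). That agrees with the top view, so I'll descend.

Emit:
{"op": "jog_arm", "data": {"deltas": [0,-2,3,0.018,0,0,1,40,0,0,0,0,0,1,40,0,0,0,0,0,1,40,0,0,0,0,0,1,30,0,0,0,0,0,1,20,0,0,0,0,0,1,10,0,0,0,0,0,1,0,0,0,0,0,0,1]}}

```text
t: 8.1
eef_pos: [519.1, 179.9, 220.2]
tcp_rot: [-2.622, 1.568, -2.771]
ft_force: [-0.4, 0.8, 0.6]
opening: 0.999
```

```bash
python3 - <<'E'
from h import *
goto([518,186.5,42],-0.133,171); cam("wrist","w3")
E
```

```text
t 8.1 pos [519.1 179.9 220.2] F [-0.4  0.8  0.6] op 1.0
toolaxes y [ 0.149  0.989 -0.002] z [ 0.989 -0.149 -0.003] | shift tool [ 7.2  6.3 -2.1] turn [-0.017 -0.003  0.002] target tcp [518.  186.5 213. ]
```

View pics/w3.png

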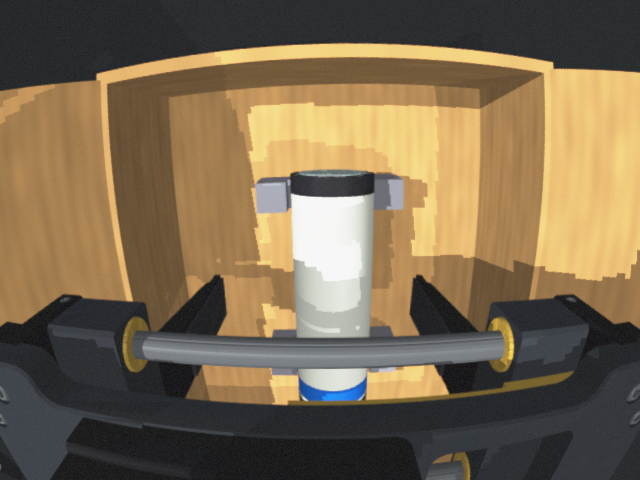

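The fingers straddle the barrel (fingers at x≈200 and 435, barrel centre at 333). I'll correct the 6 mm lateral drift, then close.

Emit:
{"op": "jog_arm", "data": {"deltas": [3,6,-2,-0.017,0,0,1,4,0,0,0,0,0,1,0,0,0,0,0,0,1]}}

```text
t: 8.52
eef_pos: [518.3, 186.8, 215.0]
tcp_rot: [-0.21, 1.57, -0.341]
ft_force: [0.0, -0.1, -0.5]
opening: 1.0
```

```bash
python3 - <<'E'
from h import *
goto([518,186.5,42],-0.133,171)
E
```

```text
t 8.53 pos [518.3 186.8 215. ] F [ 0.  -0.1 -0.5] op 1.0
toolaxes y [ 0.131  0.991 -0.   ] z [ 0.991 -0.131  0.001] | shift tool [ 2.  -0.3 -0.2] turn [0.002 0.001 0.   ] target tcp [518.  186.5 213. ]
```

Emit:
{"op": "jog_arm", "data": {"deltas": [2,0,0,0,0,0,0,0,0,0,0,0,0,0,0,0,0,0,0,0,0,0,0,0,0,0,0,0,0,0,0,0,0,0,0,0,0,0,0,0,0,0]}}

```text
t: 9.28
eef_pos: [518.3, 186.8, 213.3]
tcp_rot: [0.013, 1.569, -0.118]
ft_force: [1.3, 0.7, -0.1]
opening: 0.428
```

Emit:
{"op": "jog_arm", "data": {"deltas": [0,0,0,0,0,0,0,0,0,0,0,0,0,0,0,0,0,0,0,0,0]}}

```text
t: 9.65
eef_pos: [518.4, 186.8, 213.3]
tcp_rot: [0.038, 1.569, -0.093]
ft_force: [-0.2, 1.1, 0.0]
opening: 0.373
```

Emit:
{"op": "jog_arm", "data": {"deltas": [-10,0,0,0,0,0,0,-20,0,0,0,0,0,0,-40,0,0,0,0,0,0,-40,0,0,0,0,0,0,-40,0,0,0,0,0,0,0,0,0,0,0,0,0,0,0,0,0,0,0,0]}}

```text
t: 10.52
eef_pos: [517.1, 186.6, 368.9]
tcp_rot: [-2.534, 1.569, -2.665]
ft_force: [-0.5, 0.6, -3.3]
opening: 0.37
```

```bash
python3 - <<'E'
from h import *
goto(V((0,0,130)),-0.175,171); cam("wrist","w4"); c=cam("scene"); crop(c,325,90,485,275,"s6",3)
E
```

```text
t 10.53 pos [517.1 186.6 368.9] F [-0.5  0.6 -3.3] op 0.37
toolaxes y [ 0.131  0.991 -0.001] z [ 0.991 -0.131 -0.002] | shift tool [  68.3 -406.    52.5] turn [ 0.044 -0.002  0.001] target tcp [ 515.8 -222.9  301. ]
```

View pics/w4.png

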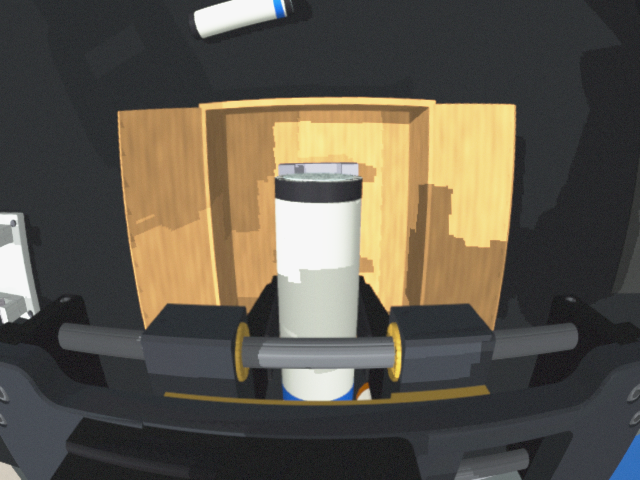

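View pics/s6.png

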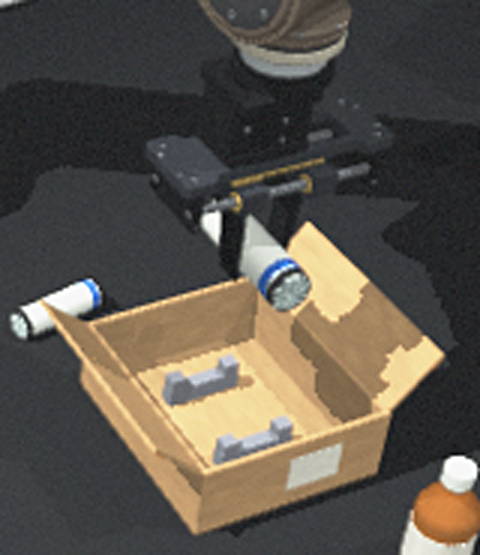

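The barrel is held and clear of the carton, at about z = 197. I'll carry it over to the V-block.

Emit:
{"op": "jog_arm", "data": {"deltas": [0,-30,4,0,0,0,0,0,-45,6,0,0,0,0,0,-50,6,0.02,0,0,0,0,-50,6,0.02,0,0,0,0,-50,6,0,0,0,0,0,-50,6,0,0,0,0,0,-50,6,0,0,0,0,0,-40,6,0,0,0,0,0,-20,3,0,0,0,0,0,0,0,0,0,0,0]}}

```text
t: 11.88
eef_pos: [505.6, -212.9, 356.7]
tcp_rot: [3.132, 1.549, 2.961]
ft_force: [-0.8, -0.0, -3.0]
opening: 0.372
```

```bash
python3 - <<'E'
from h import *
goto(V((0,0,130)),-0.175,171); cam("wrist","w5"); cam("top","t5")
E
```

```text
t 11.88 pos [ 505.6 -212.9  356.7] F [-0.8 -0.  -3. ] op 0.37
toolaxes y [0.17  0.985 0.   ] z [ 0.985 -0.17  -0.022] | shift tool [55.4 -8.1 13. ] turn [ 0.004 -0.022 -0.   ] target tcp [ 515.8 -222.9  301. ]
```

View pics/w5.png

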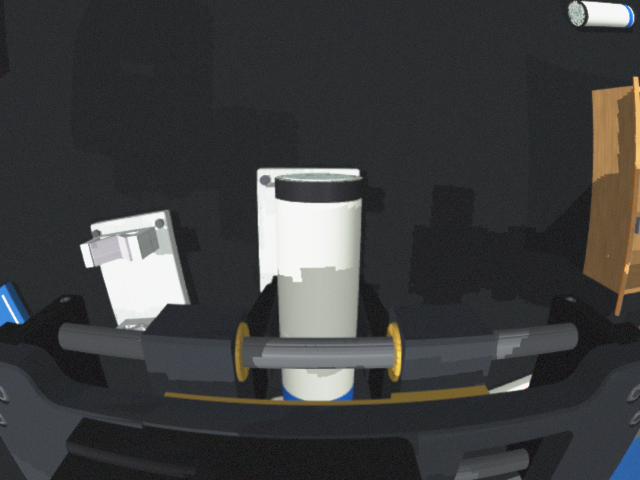

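View pics/t5.png

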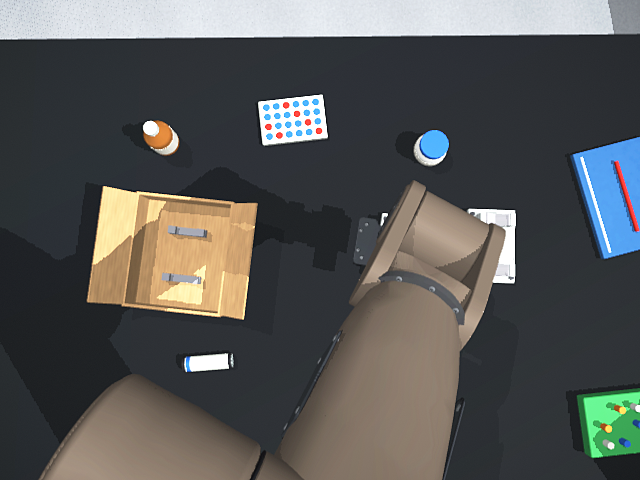

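Emit:
{"op": "jog_arm", "data": {"deltas": [20,-8,13,0.004,-0.022,0,0,20,0,0,0,0,0,0,0,0,0,0,0,0,0]}}

```text
t: 12.35
eef_pos: [517.6, -217.6, 316.1]
tcp_rot: [0.712, 1.57, 0.543]
ft_force: [1.2, -0.5, -2.6]
opening: 0.374
```

```bash
python3 - <<'E'
from h import *
goto(V((0,0,100)),-0.175,171); c=cam("wrist","w6")
for p in ((-70,-45,14),(-70,45,14),(-58,-20,54),(-58,20,54)): print(proj(c,V(p),True).round(1))
crop(c,220,90,420,300,"w6c",4); 
E
```

```text
t 12.35 pos [ 517.6 -217.6  316.1] F [ 1.2 -0.5 -2.6] op 0.37
toolaxes y [0.168 0.986 0.001] z [ 0.986 -0.168  0.001] | shift tool [45.1 -5.6 -0.9] turn [ 0.006  0.001 -0.001] target tcp [ 515.8 -222.9  271. ]
[251.5 147.5]
[370.4 147.8]
[279.  166.9]
[340.6 167. ]
```

View pics/w6c.png

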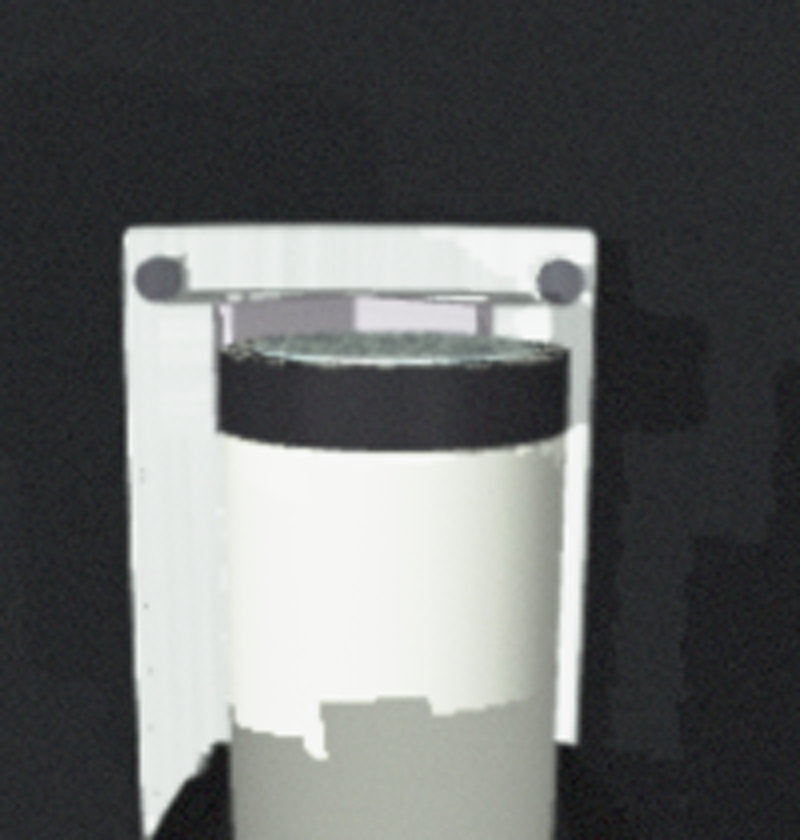

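```bash
python3 - <<'E'
from h import *
c=cam("wrist"); s,M=tool()
g=s["eef_pos"]+171*M[:,0]; print(g.round(1))
ez=M[:,2]; ey=M[:,1]
# near-end ring (towards robot = -z tool). end-face points at +-18 sideways, top
for off in (-60,-52):
  for a,b in ((-18,0),(18,0),(0,18)):
    print(off,a,b,proj(c,g+off*ez+a*ey+np.array([0,0,b]),True).round(1))
E
```

```text
[ 518.4 -218.2  146.6]
-60 -18 0 [273.5 182.8]
-60 18 0 [361.9 182.9]
-60 0 18 [317.8 188.7]
-52 -18 0 [273.9 202.1]
-52 18 0 [361.5 202.1]
-52 0 18 [317.8 210.5]
```

The V-block base corners are at (251,147) and (369,147), against (251.5,147.5) and (370.4,148) predicted. The barrel sits about 2.5 mm towards the robot in the grip and 0.3 mm to the left. I'll apply these offsets and go down to just above the V.

```bash
cat >> h.py <<'E'
VT=lambda z: V((2.5,-1.0,z))
E
python3 - <<'E'
from h import *
goto(VT(75),-0.175,171)
E
```

```text
t 12.45 pos [ 517.8 -218.   317.6] F [ 0.3  0.5 -2. ] op 0.37
toolaxes y [ 0.169  0.986 -0.   ] z [ 0.986 -0.169  0.004] | shift tool [71.6 -6.1  1. ] turn [0.006 0.004 0.   ] target tcp [ 518.1 -224.3  246. ]
```

Emit:
{"op": "jog_arm", "data": {"deltas": [30,-6,1,0.006,0.004,0,0,25,0,0,0,0,0,0,12,0,0,0,0,0,0,0,0,0,0,0,0,0]}}

```text
t: 12.95
eef_pos: [519.2, -223.1, 253.3]
tcp_rot: [-0.392, 1.564, -0.566]
ft_force: [-0.7, 0.1, -2.0]
opening: 0.374
```

```bash
python3 - <<'E'
from h import *
goto(VT(65),-0.175,171); c=cam("wrist","w7"); crop(c,200,90,440,300,"w7c",3.3)
s,M=tool(); print(s["moment"])
E
```

```text
t 12.95 pos [ 519.2 -223.1  253.3] F [-0.7  0.1 -2. ] op 0.37
toolaxes y [ 0.172  0.985 -0.002] z [ 0.985 -0.172  0.006] | shift tool [17.3 -1.4 -0.9] turn [0.002 0.006 0.002] target tcp [ 518.1 -224.3  236. ]
[ 0.07111016 -0.03340714  0.00923019]
```

View pics/w7c.png

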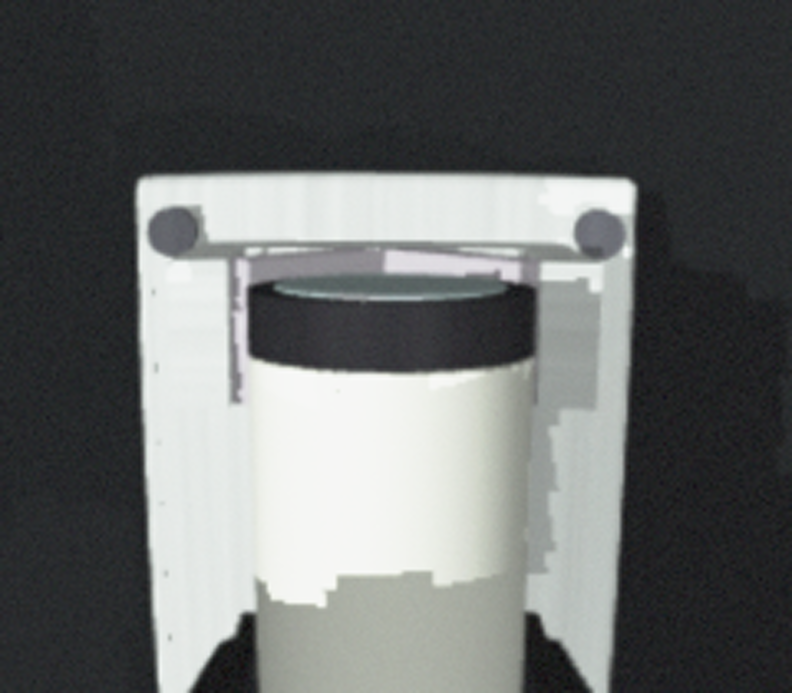

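The V apex is at crop x≈386 and the barrel centre at 393, about 1.2 mm off. That matches the computed −1.4 mm correction.

Emit:
{"op": "jog_arm", "data": {"deltas": [4,-1.4,-1,0.002,0.006,0.002,0,4,0,0,0,0,0,0,3,0,0,0,0,0,0,0,0,0,0,0,0,0]}}

```text
t: 13.5
eef_pos: [518.3, -224.5, 244.1]
tcp_rot: [-0.462, 1.567, -0.637]
ft_force: [0.1, 0.9, -2.5]
opening: 0.37
```

```bash
python3 - <<'E'
from h import *
goto(VT(62.3),-0.175,171)
s,M=tool(); print(s["moment"])
E
```

```text
t 13.5 pos [ 518.3 -224.5  244.1] F [ 0.1  0.9 -2.5] op 0.37
toolaxes y [ 0.175  0.985 -0.002] z [ 0.985 -0.174  0.003] | shift tool [10.8  0.1 -0.3] turn [-0.     0.003  0.002] target tcp [ 518.1 -224.3  233.3]
[ 0.0248379  -0.02164162 -0.00490882]
```

Emit:
{"op": "jog_arm", "data": {"deltas": [4,0,0,0,0.003,0.002,0,3,0,0,0,0,0,0,0,0,0,0,0,0,0]}}

```text
t: 13.88
eef_pos: [518.3, -224.5, 236.7]
tcp_rot: [1.493, 1.57, 1.317]
ft_force: [-0.1, -0.5, -1.8]
opening: 0.371
```

Emit:
{"op": "jog_arm", "data": {"deltas": [1,0,0,0,0,0,0,1,0,0,0,0,0,0]}}

```text
t: 14.12
eef_pos: [518.4, -224.5, 234.6]
tcp_rot: [1.355, 1.57, 1.18]
ft_force: [-0.1, -0.5, -3.2]
opening: 0.367
```

Emit:
{"op": "jog_arm", "data": {"deltas": [0.7,0,0,0,0,0,0,0,0,0,0,0,0,0]}}

```text
t: 14.38
eef_pos: [518.4, -224.5, 233.9]
tcp_rot: [1.233, 1.57, 1.057]
ft_force: [0.3, 0.1, -2.0]
opening: 0.371
```

Emit:
{"op": "jog_arm", "data": {"deltas": [0.5,0,0,0,0,0,0,0,0,0,0,0,0,0]}}

```text
t: 14.62
eef_pos: [518.4, -224.6, 233.5]
tcp_rot: [0.629, 1.57, 0.454]
ft_force: [-0.3, -0.4, -2.9]
opening: 0.373
```

Emit:
{"op": "jog_arm", "data": {"deltas": [0.5,0,0,0,0,0,0,0,0,0,0,0,0,0]}}

```text
t: 14.88
eef_pos: [518.4, -224.6, 233.3]
tcp_rot: [0.258, 1.57, 0.082]
ft_force: [-0.6, 0.7, -1.7]
opening: 0.371
```

Emit:
{"op": "jog_arm", "data": {"deltas": [0.4,0,0,0,0,0,0,0,0,0,0,0,0,0]}}

```text
t: 15.12
eef_pos: [518.3, -224.6, 233.3]
tcp_rot: [0.126, 1.57, -0.05]
ft_force: [-0.5, -0.1, -1.8]
opening: 0.374
```

Emit:
{"op": "jog_arm", "data": {"deltas": [0.8,0,0,0,0,0,0]}}

```text
t: 15.25
eef_pos: [518.3, -224.6, 233.1]
tcp_rot: [-0.009, 1.57, -0.184]
ft_force: [-5.1, 2.5, 17.5]
opening: 0.372
```

Emit:
{"op": "jog_arm", "data": {"deltas": [1.2,0,0,0,0,0,0]}}

```text
t: 15.38
eef_pos: [518.3, -224.6, 233.1]
tcp_rot: [-0.137, 1.569, -0.312]
ft_force: [-7.1, 3.7, 22.9]
opening: 0.373
```

In contact, about 23 N, with the height stopping at 233.1 (233.3 expected for a full seat). I'll ease off and settle at around 15 N.

Emit:
{"op": "jog_arm", "data": {"deltas": [0,0,0,0,0,0,0,0.6,0,0,0,0,0,0]}}

```text
t: 15.62
eef_pos: [518.2, -224.5, 233.2]
tcp_rot: [-0.186, 1.568, -0.362]
ft_force: [-3.2, 0.9, 12.3]
opening: 0.374
```

```bash
python3 - <<'E'
from h import *
for i in range(8):
    c=cam("wrist","w8"); s,M=tool(); print(round(s["t"],2),s["eef_pos"].round(2),s["ft_force"].round(1),s["moment"].round(2))
goto(VT(62.3),-0.175,171)
crop(c,200,90,440,300,"w8c",3.3); t=cam("scene"); crop(t,180,170,340,330,"s8",4)
E
```

```text
15.68 [ 518.22 -224.49  233.22] [-3.6  0.8  8.5] [ 0.16  0.48 -0.09]
15.72 [ 518.25 -224.47  233.21] [-2.6  1.5  8.8] [ 0.22  0.5  -0.12]
15.78 [ 518.22 -224.48  233.23] [-2.5  0.6  8.4] [ 0.17  0.44 -0.08]
15.82 [ 518.23 -224.49  233.22] [-3.   1.   9.2] [ 0.19  0.52 -0.09]
15.88 [ 518.23 -224.49  233.21] [-2.5  1.1  9.4] [ 0.2   0.53 -0.06]
15.93 [ 518.22 -224.49  233.23] [-3.2  1.2  9. ] [ 0.16  0.49 -0.09]
15.97 [ 518.24 -224.5   233.24] [-3.1  0.9  9.4] [ 0.18  0.54 -0.06]
16.02 [ 518.23 -224.5   233.22] [-2.8  1.3  8.9] [ 0.24  0.53 -0.08]
t 16.02 pos [ 518.2 -224.5  233.2] F [-2.8  1.3  8.9] op 0.38
toolaxes y [ 0.175  0.985 -0.   ] z [ 0.985 -0.175  0.002] | shift tool [-0.1  0.2 -0.2] turn [-0.001  0.002  0.   ] target tcp [ 518.1 -224.3  233.3]
```

View pics/w8c.png

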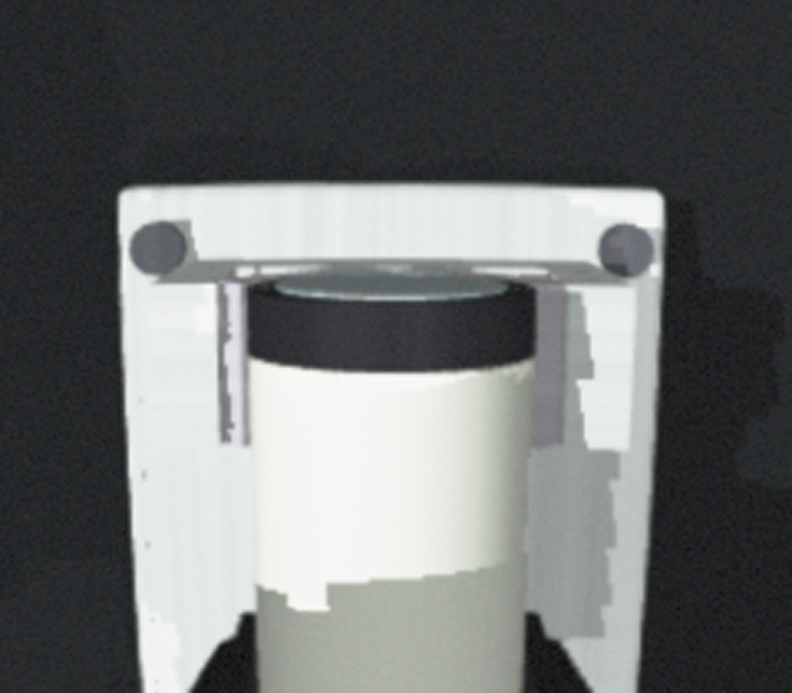

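View pics/s8.png

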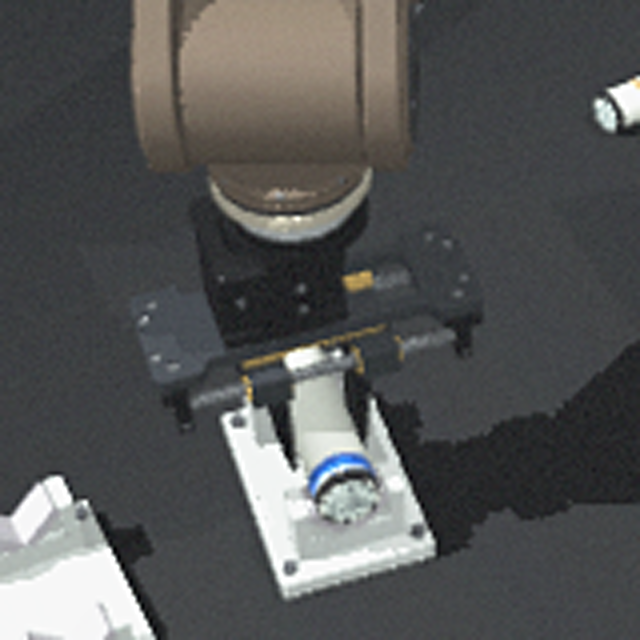

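The barrel sits in the V, centred between both steel faces (about 222–560 in the crop, barrel 248–538). Static push is 9 N plus its weight. I'll firm that up a little.

Emit:
{"op": "jog_arm", "data": {"deltas": [0.9,0,0,0,0,0,0]}}

```text
t: 16.2
eef_pos: [518.2, -224.5, 233.2]
tcp_rot: [-0.231, 1.568, -0.406]
ft_force: [-5.5, 2.1, 18.6]
opening: 0.373
```

```bash
python3 - <<'E'
from h import *
for i in range(8):
    c=cam("wrist"); s,M=tool(); print(round(s["t"],2),s["eef_pos"].round(2),s["ft_force"].round(1))
t=cam("top","t9"); 
s,M=tool();g=s["eef_pos"]+171*M[:,0]
for off in (-60,-63): print(proj(c,g+off*M[:,2]+np.array([0,0,16]),True).round(1))
print(proj(c,V((-58,0,54)),True),proj(c,V((-36,0,54)),True))
E
```

```text
16.25 [ 518.19 -224.46  233.17] [-4.3  3.4 15. ]
16.3 [ 518.17 -224.48  233.18] [-5.1  1.  14.5]
16.35 [ 518.18 -224.45  233.18] [-4.4  2.  14.2]
16.4 [ 518.18 -224.45  233.15] [-4.5  1.9 14.7]
16.45 [ 518.17 -224.45  233.18] [-5.5  1.9 14.6]
16.5 [ 518.17 -224.45  233.17] [-5.4  1.9 14.6]
16.55 [ 518.17 -224.46  233.16] [-5.1  2.2 13.9]
16.6 [ 518.16 -224.46  233.17] [-5.5  2.3 14.4]
[318.7 187. ]
[318.7 178.8]
[321.31924597 176.95109098] [321.24258342 226.85942018]
```

View pics/t9.png

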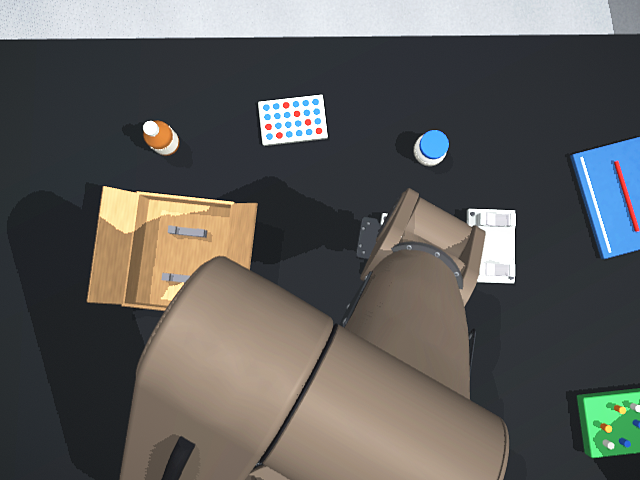

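The static push is steady at about 14.5 N, and the bystanders and flaps are as they should be, so I'm handing in.

```bash
python3 - <<'E'
from h import *
print(env.job_done()); s=env.state(); print(s["t"],s["ft_force"].round(1),s["opening"])
E
```

```text
the job is handed in; nothing more can be done
None
the job is handed in; nothing more can be done
```

I folded both flaps well past upright (about 2.3 rad, judged from the sweep and the pictures). Then I lifted the 120 mm barrel out, laid it in the V-block nearest the base, and handed in at about 16.6 s. The gripper is still holding the barrel and pressing it down.

**Last checks before handing in:**
- **Push:** the downward force was steady at about 14.5 N at the wrist, plus the barrel's weight of about 2.5 N. About 3 N of this was sideways, so the two sides are slightly uneven. I estimate both faces carry well over 3 N and well under 45 N.
- **Seating:** the tool stopped at 233.2 mm, against 233.3 mm expected for a fully seated barrel. The wrist view showed the barrel centred and straight in the V.
- **Lengthwise:** I estimate the barrel is within about 3 mm of centre, after correcting for it sitting 2.5 mm off in the grip.
- **Bystanders:** the bottle, well plate and jar looked unmoved in the top view.

Two things I could not confirm: the force on each V face cannot be measured separately, and there was about 5 N of force along the V from arm compliance. No check failed.

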